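# Fetch the boxed-in infuser ball and put the tea things back

## Robot

A 7-joint arm with a two-finger parallel gripper is mounted at the origin on the work surface. World frame = base frame: x ahead of the robot, y to its left, z up, the work surface at z = 0. Lengths are in m, angles in rad, forces in N, time in s.
With the tool pointing down it reaches from about 0.4 to 0.9 m from the base axis. Payload 5.6 kg.
Tool frame: the origin (TCP) lies on the centre line of the jaws, within the pads' length; the fingertips stand 22 mm ahead of it and the grasp point (between the pads) lies 3 mm ahead of it; z points along the fingers, y is the line along which they close (so a half turn about z gives the same grasp; the last joint's range is limited). The gripper opens to 92 mm and grips with 3 to 60 N. Pads are 20 mm wide; open, the fingers measure 128 mm over their backs; the gripper's body (75 mm by 189 mm) begins 69 mm behind the grasp point.
Start: joints at [1.203, 0.468, -0.012, 1.603, 0.006, 1.071, -0.056], TCP at [0.207, -0.616, 0.237] pointing down, gripper open.
Joint ranges: [-2.53, 2.53], [-0.31, 2.02], [-1.57, 1.55], [0.28, 2.44], [-1.29, 4.43], [0.15, 1.84], [-2.92, 2.92]. Speed limits (rad/s): [2.57, 2.57, 3.14, 3.14, 3.14, 3.14, 3.14].

## Interface

Orientations are given as a 3x3 rotation matrix whose columns are the frame's x, y, z axes.
In Python, from plant import ctrl, camrig, probe_bus, job gives the robot as it stands (ctrl), with the cameras (camrig), the readings (probe_bus) and the job (job).
- The arm moves only by the shell command python3 nudge.py FILE [FORCE], which reads ROWS from the file FILE. ROWS is a JSON list of rows, 1 to 8 of them, each an object with the fields finger_gap (the finger opening in m), sx, sy, sz (the shift in normalised numbers (1 is 0.75 m)), yaw (a turn about the tool's z in shares of pi/2 rad (1.0 is pi/2 rad)); a field left out counts as zero (the opening has to be given); each row is the pose to reach, as a shift and turn from the pose commanded when the command began, along the tool's axes at that moment; what a row does not reach only later rows make up. A row lasts 1/8 s, in which the tool goes at most 0.0625 m and 0.188 rad, less where a joint would pass 70% of its speed; a pose out of reach is approached as far as the arm can. The fingers move at their own pace and stop on an object; FORCE is the grip in N (left out, the last holds). Time passes only in rows, so rows that do not move let the fingers close. It prints the time, the measured TCP pose, the force, the opening and the grip force at its end. A shift or turn number past 1, either way, is cut back to 1. Input that does not fit is refused with a message, and nothing moves.
- probe_bus.sense(): the state, without advancing time (a new reading comes with each control period).
- camrig.read_camera(name): name is "scene" or "top" or "wrist"; returns a dict with "image" (400x640x3 uint8, red, green, blue), "intrinsics" (3x3 intrinsics, pixels), "distortion" ([k1, k2, p1, p2, k3] as OpenCV has them; the pictures are not rectified), "origin" and "attitude" of the camera in the world; the wrist camera has in their place "T_tool_cam" (4x4, takes a point from camera to tool coordinates, whose origin is the TCP and whose axes are the flange's). Camera axes: x right, y down, z forward; pixel columns grow to the right and rows downward; lengths in m; the calibration is good to about 2 mm. A picture is of the moment at which its call begins: read the wrist's pose just before it. There is no depth.
- job.close_job(): hands the job in; it is judged then, once.
The state is a dict: "clock": time; "q": joint angles; "joint_vel": joint speeds; "effort": joint torques, N m; "ee_pos": TCP position; "ee_rot": TCP orientation; "contact_force": force on the tool from outside, world axes, zero at the start; "wrist_torque": the same for the moment, N m; "gripper_width": finger opening in m; "gripper_force": force on a finger pad.
Only numpy, scipy, OpenCV 4.12 (cv2) and the standard library are available. Lean on these libraries where they do the work, as an engineer would, in place of code of your own. Each camera call takes 0.05 s, during which the arm holds its last target. There are 200 camera calls.

## Task

The steel infuser ball on the dark tea board is boxed in by the amber jar, the blue tin and the yellow mug: move these three over to the dark grey slate first, and only when all three stand on it together fetch the infuser ball and stand it in the middle of the green spoon rest. Then, with the ball left there, put the jar back on the cork coaster, the tin on the blue one and the mug on the yellow one, each well centred. Keep everything upright, set things down rather than drop them, and leave the white sugar bowl where it is.

Things in the scene. Friction and masses are not known exactly. Their poses are not given: they have to be found in the camera images.
- jar: Upright amber glass jar with an aluminium screw cap: glass 62 mm in diameter up to 98 mm, cap 58 mm in diameter from 104 to 125 mm (total height 125 mm). About 0.3 kg. Origin: centre of its underside; z up. At the start it stands on the cork coaster, one of three coasters that lie in front of and to the left and right of the infuser ball.
- tin: Upright round tea tin, blue with a white lid, 60 mm in diameter all the way up, 120 mm high. About 0.16 kg. Origin: centre of its underside; z up. At the start it stands on the blue coaster.
- mug: Upright yellow mug, 66 mm in diameter, 95 mm high, open at the top, with a loop handle that sticks out about 30 mm along its own +y axis. About 0.26 kg. Origin: centre of its underside; z up. At the start it stands on the yellow coaster with the handle roughly towards the robot (within 0.45 rad), so grip it with the fingers closing along its x axis.
- infuser: Stainless infuser ball, 44 mm across, on a round 30 mm foot, with an upright-sided band 47 mm across, 22 to 34 mm above its underside, to grip by, and a small knob on top (62 mm high in all). About 0.07 kg. Origin: centre of its underside; z up. Starts bare on the tea board (8 mm above the shelf), its axis about 90 mm from those of the jar, tin and mug on three sides of it.
- coaster_cork: Round brown cork coaster, diameter 90 mm, 4 mm thick, fixed on the dark wooden tea board (210 x 280 x 8 mm, flat on the shelf): its top is 12 mm above the shelf. Origin: centre of its underside; z up; x points away from the robot (within 0.2 rad), y across the tea board, alike for all three coasters. The jar starts on it and belongs there.
- coaster_blue: Round blue coaster, diameter 90 mm, 4 mm thick, fixed on the dark wooden tea board (210 x 280 x 8 mm, flat on the shelf): its top is 12 mm above the shelf. Origin: centre of its underside; z up; x points away from the robot (within 0.2 rad), y across the tea board, alike for all three coasters. The tin starts on it and belongs there.
- coaster_yellow: Round yellow coaster, diameter 90 mm, 4 mm thick, fixed on the dark wooden tea board (210 x 280 x 8 mm, flat on the shelf): its top is 12 mm above the shelf. Origin: centre of its underside; z up; x points away from the robot (within 0.2 rad), y across the tea board, alike for all three coasters. The mug starts on it and belongs there.
- slate: Flat dark grey rectangular serving slate, the empty side area: 300 mm along its x axis, 120 mm along its y axis, 8 mm thick, no rim, fixed on the shelf to the left or right of the tea board. Origin: centre of its underside; its x axis points away from the robot (within 0.15 rad); z up. It has room for three things in a row along x, 95 mm apart.
- spoon_rest: Green spoon rest of folded plastic, fixed on the shelf across the tea board from the slate: flat floor 150 (x) by 120 mm (y), 4 mm thick, folded edges 10 mm high along its two long sides (y = +-62 mm), a white 60 mm disc marked in the middle. Origin: centre of its underside; x points away from the robot (within 0.4 rad); z up.
- sugar_bowl: White ceramic sugar bowl, 80 mm across, 50 mm high, loose on the shelf behind and to the right of the tea board. Origin: centre of its underside. A bystander: not to be moved.

How it is judged:
By the outcome, as a careful person would: the job done as asked, in the order asked, and still so for the second after the job is handed in, with the robot touching nothing.
It also fails if it takes over 144 s, if anything falls off the work surface, if the arm or the gripper's body presses on something with over 40 N, if the wrist force passes 120 N, or if a joint passes its speed limit or range.

## Working session

There is one attempt and no reset: what is moved stays moved. The work goes in short steps, Python scripts to look and compute and a shell command to move; the robot and the scene stay as the last step left them, time stands still between calls to the robot, and variables do not carry over. Pictures are saved under pics/ and viewed, at most 14 in all, crops included, and the job is handed in when it is done.

```bash
ls; mkdir -p pics
python3 - <<'E'
from plant import ctrl, camrig, probe_bus, job
import cv2,numpy as np
s=probe_bus.sense();print(s['clock'],s['ee_pos'],s['ee_rot'],s['gripper_width'])
for n in ['scene','top']:
    c=camrig.read_camera(n);cv2.imwrite(f'pics/{n}0.png',c['image'][:,:,::-1]);np.save(f'pics/{n}0.npy',c,allow_pickle=True)
    print(n,c['intrinsics'],c['distortion'],c['origin'],c['attitude'])
E
```

```text
nudge.py
pics
plant.py
0.0 [ 0.20718001 -0.61551915  0.23564675] [[ 9.47746988e-01  3.19022222e-01 -6.85219356e-04]
 [ 3.19022931e-01 -9.47745602e-01  1.62572880e-03]
 [-1.30770016e-04 -1.75938026e-03 -9.99998444e-01]] 0.09176617306489163
scene [[428.89834764   0.         316.82226667]
 [  0.         428.89834764 201.93821266]
 [  0.           0.           1.        ]] [0.01712662 0.         0.         0.         0.        ] [1.20447235 0.41342922 0.5032295 ] [[-0.55852491  0.43365855 -0.70709984]
 [ 0.82926081  0.31185774 -0.46375777]
 [ 0.01940204 -0.84539045 -0.53379635]]
top [[390.58786505   0.         323.00153056]
 [  0.         390.58786505 206.06185293]
 [  0.           0.           1.        ]] [-0.0454203  0.         0.         0.         0.       ] [ 0.48818431 -0.00622658  0.8633729 ] [[ 0.00726728 -0.99268434  0.12051966]
 [-0.99996765 -0.00679874  0.00429844]
 [-0.00344761 -0.120547   -0.99270163]]
```

View pics/top0.png

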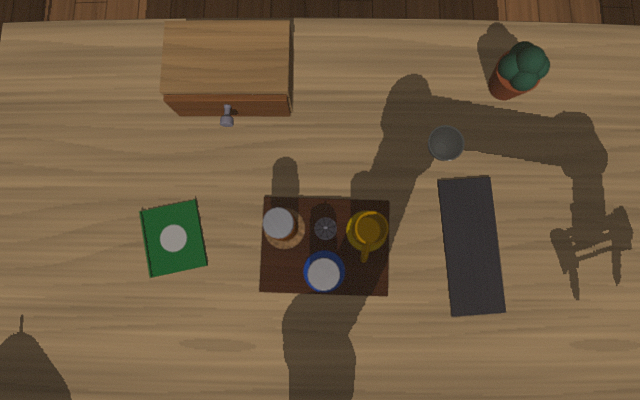

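View pics/scene0.png

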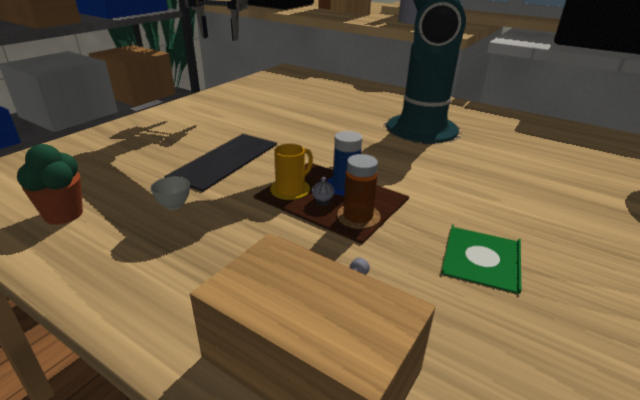

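The top view has the jar cap at (279,222), the tin lid at (324,273), the mug at (368,230) and the ball at (326,229). The slate is around (470,245), the rest's disc at (174,238) and the bowl at (446,143). Image up is +x and image left is +y.

```bash
cat > h.py <<'E'
import cv2,numpy as np
from plant import ctrl, camrig, probe_bus, job
def cast(c,uv,z):
    uv=np.asarray(uv,float).reshape(-1,1,2)
    r=cv2.undistortPoints(uv,c['intrinsics'],c['distortion'])[:,0]
    d=np.c_[r,np.ones(len(r))]@np.asarray(c['attitude']).T
    o=np.asarray(c['origin']); return (o+d*((z-o[2])/d[:,2])[:,None])[:,:2]
def blob(c,lo,hi,box,z,hull=True):
    """largest HSV blob in box=(u0,v0,u1,v1): metric circle/rect on plane z"""
    hsv=cv2.cvtColor(c['image'],cv2.COLOR_RGB2HSV); m=cv2.inRange(hsv,lo,hi)
    k=np.zeros_like(m);u0,v0,u1,v1=box;k[v0:v1,u0:u1]=255;m&=k
    cs=cv2.findContours(m,cv2.RETR_EXTERNAL,cv2.CHAIN_APPROX_NONE)[0]
    q=max(cs,key=cv2.contourArea)[:,0]
    p=cast(c,q,z).astype(np.float32)
    e=cv2.fitEllipse(p*1000)
    return dict(px=cv2.boundingRect(q),ell=np.round(e[0],1),axes=np.round(e[1],1),mec=np.round(cv2.minEnclosingCircle(p*1000),1) if 0 else [np.round(x,1) for x in cv2.minEnclosingCircle(p*1000)],rect=cv2.minAreaRect(p*1000))
E
python3 - <<'E'
from h import *
c=np.load('pics/top0.npy',allow_pickle=True).item()
im=c['image']
for p in [(279,222),(324,273),(368,230),(371,214),(364,257),(326,229),(300,235),(342,265),(345,231),(470,245),(174,238),(150,230),(384,240)]:
    print(p,cv2.cvtColor(im,cv2.COLOR_RGB2HSV)[p[1],p[0]])
cv2.imwrite('pics/crop.png',cv2.resize(im[185:305,250:400,::-1],None,fx=5,fy=5,interpolation=cv2.INTER_CUBIC))
print('disc',blob(c,(0,0,120),(180,60,255),(155,220,195,256),.004))
print('rest',blob(c,(50,100,40),(75,255,255),(130,190,215,285),.004))
print('slate',blob(c,(90,10,20),(150,90,90),(425,165,520,325),.008))
print('jar',blob(c,(0,0,110),(180,60,255),(255,200,300,245),.137))
print('tin',blob(c,(0,0,110),(180,60,255),(300,250,345,292),.132))
E
```

```text
(279, 222) [150   6 120]
(324, 273) [  0  10 129]
(368, 230) [ 21 226  88]
(371, 214) [ 21 234  98]
(364, 257) [ 20 228  75]
(326, 229) [128  18  57]
(300, 235) [ 14 131 101]
(342, 265) [109 158  71]
(345, 231) [ 12 151  59]
(470, 245) [143  19  55]
(174, 238) [ 11  19 145]
(150, 230) [ 65 142  88]
(384, 240) [ 22 185  73]
disc {'px': (160, 225, 27, 27), 'ell': array([519.6, 329.4]), 'axes': array([57. , 57.3]), 'mec': [array([519.5, 329.2]), np.float64(29.5)], 'rect': ((519.3834838867188, 329.63104248046875), (57.439208984375, 58.192691802978516), 27.251461029052734)}
rest {'px': (140, 199, 67, 78), 'ell': array([519.6, 330.1]), 'axes': array([148.3, 174.6]), 'mec': [array([520.6, 330.5]), np.float64(96.8)], 'rect': ((519.7237548828125, 330.08502197265625), (149.4458465576172, 129.56912231445312), 12.853407859802246)}
slate {'px': (442, 215, 2, 5), 'ell': array([ 576.8, -266.5]), 'axes': array([  2.2, 352.9]), 'mec': [array([ 569.5, -266.3]), np.float64(4.6)], 'rect': ((569.7730102539062, -265.6271057128906), (2.085249662399292, 9.18742561340332), 70.06639099121094)}
jar {'px': (263, 208, 29, 31), 'ell': array([544.5,  81.8]), 'axes': array([52.6, 54.7]), 'mec': [array([544.2,  81.5]), np.float64(28.2)], 'rect': ((544.0836181640625, 82.52862548828125), (56.122886657714844, 52.326045989990234), 0.9636832475662231)}
tin {'px': (308, 259, 31, 31), 'ell': array([450.3,  -4.1]), 'axes': array([55.6, 56.6]), 'mec': [array([450.5,  -3.8]), np.float64(29.1)], 'rect': ((450.4903564453125, -3.9714488983154297), (54.9001350402832, 55.562129974365234), 0.43536531925201416)}
```

View pics/crop.png

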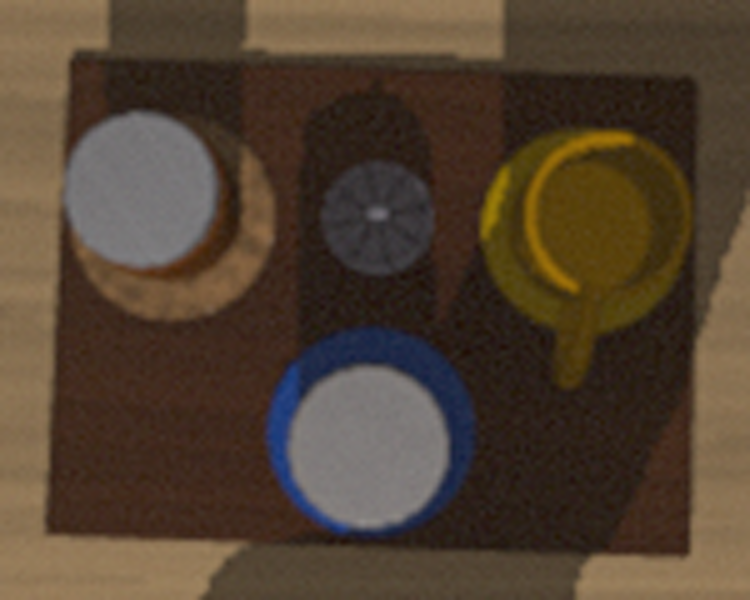

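The crop shows the tin lid at crop (368,447) and its blue coaster at (370,432). The jar cap is at (141,189) with the cork coaster near (173,219). The mug rim is at (607,212) with its handle tip at (570,383), and the ball is at (377,217). Next I'll turn these into positions.

```bash
cat >> h.py <<'E'
def go(x,y,z,yaw):
    """shift in tool axes to bring grasp point (3mm ahead of TCP) to x,y,z with tool x at world yaw (mod pi)"""
    s=probe_bus.sense();R=s['ee_rot'];p=s['ee_pos']
    d=R.T@(np.array([x,y,z+.003])-p)
    cy=np.arctan2(R[1,0],R[0,0]);t=(cy-yaw+np.pi/2)%np.pi-np.pi/2
    print('t %.2f grasp'%s['clock'],np.round(p-[0,0,.003],4),'yaw %.3f'%cy,'-> shift',np.round(d,4),'turn %.3f'%t,'w %.4f f %.1f'%(s['gripper_width'],s['gripper_force']),'F',np.round(s['contact_force'],1))
E
python3 - <<'E'
from h import *
c=np.load('pics/top0.npy',allow_pickle=True).item()
P=lambda u,v,z:np.round(cast(c,[(250+u/5-.4,185+v/5-.4)],z)[0]*1000,1)
print('slate',blob(c,(0,0,20),(180,60,72),(430,165,515,325),.008))
print('bowl',P((446-250)*5,(143-185)*5,.05))
print('inf knob',P(377,214,.07),'band',P(377,217,.036))
print('mug rim',P(607,212,.107),'handle tip@.06,.08',P(568,385,.06),P(568,385,.08), 'root',P(592,285,.1))
print('blue',P(370.5,432,.012),'cork',P(172,220,.012),'yel',P(585,231,.012))
print('board corners',[P(*p,.008) for p in [(74,57),(696,78),(690,553),(47,532)]])
# scene cross-check of lids
s=np.load('pics/scene0.npy',allow_pickle=True).item()
print('jar',blob(s,(0,0,110),(180,60,255),(340,145,385,182),.137)['ell'])
print('tin',blob(s,(0,0,110),(180,60,255),(325,125,368,150),.132)['ell'])
print('disc',blob(s,(0,0,110),(180,60,255),(455,235,510,275),.004)['ell'])
E
```

```text
slate {'px': (438, 177, 68, 139), 'ell': array([ 508.6, -327.8]), 'axes': array([130.8, 378.4]), 'mec': [array([ 508.7, -329.1]), np.float64(158.1)], 'rect': ((508.49078369140625, -327.8462219238281), (297.85791015625, 119.10537719726562), 4.427724361419678)}
bowl [ 726.2 -265.3]
inf knob [540.8  -7.2] band [541.8  -7.2]
mug rim [539.8 -96.3] handle tip@.06,.08 [472.2 -85.5] [472.6 -83.6] root [511.7 -91.1]
blue [450.6  -5.1] cork [541.4  82.2] yel [537.9 -98. ]
board corners [array([613.6, 127.5]), array([ 606.1, -148. ]), array([ 399.7, -143. ]), array([406.5, 134.2])]
jar [545.9  82.9]
tin [452.1  -3.1]
disc [519.2 329.6]
```

Run:
```python
from h import *
go(.540,-.0963,.22,-.173)
```

```text
t 0.10 grasp [ 0.2072 -0.6156  0.2328] yaw 0.325 -> shift [ 0.4811 -0.3859  0.0133] turn 0.498 w 0.0919 f 0.0 F [-0.2 -0.3 -0.7]
```

Units first: shifts go in shares of 0.75 m and turns go in shares of pi/2 rad. So 0.34 m is 0.4533, 0.3 m is 0.4, 0.498 rad is 0.317.

```bash
echo '[{"finger_gap": 0.09, "sx": 0.0667, "sy": -0.0533, "yaw": 0.0637}, {"finger_gap": 0.09, "sx": 0.1333, "sy": -0.1067, "yaw": 0.1273}, {"finger_gap": 0.09, "sx": 0.1867, "sy": -0.1533, "yaw": 0.191}, {"finger_gap": 0.09, "sx": 0.24, "sy": -0.2, "yaw": 0.2546}, {"finger_gap": 0.09, "sx": 0.2933, "sy": -0.24, "sz": 0.0133, "yaw": 0.317}, {"finger_gap": 0.09, "sx": 0.3467, "sy": -0.28, "sz": 0.0173, "yaw": 0.317}, {"finger_gap": 0.09, "sx": 0.4, "sy": -0.32, "sz": 0.0173, "yaw": 0.317}, {"finger_gap": 0.09, "sx": 0.4533, "sy": -0.36, "sz": 0.0173, "yaw": 0.317}]' > path.dat && python3 nudge.py path.dat
python3 - <<'E'
from h import *
go(.540,-.0963,.22,-.173)
E
```

```text
clock: 1.1
ee_pos: [0.444, -0.2501, 0.2234]
ee_rot: [[0.985, -0.172, -0.0], [-0.172, -0.985, 0.0], [-0.0, -0.0, -1.0]]
contact_force: [-0.2, -0.4, 0.4]
gripper_width: 0.0896
gripper_force: 0.0
t 1.10 grasp [ 0.444  -0.2501  0.2204] yaw -0.173 -> shift [ 0.068  -0.1681  0.0003] turn -0.000 w 0.0896 f 0.0 F [-0.2 -0.4  0.4]
```

In the tool's units: -0.168 m is -0.224, -0.12 m is -0.16.

```bash
echo '[{"finger_gap": 0.09, "sx": 0.0333, "sy": -0.08}, {"finger_gap": 0.09, "sx": 0.0667, "sy": -0.16}, {"finger_gap": 0.09, "sx": 0.0907, "sy": -0.224}, {"finger_gap": 0.09, "sx": 0.0907, "sy": -0.224}, {"finger_gap": 0.09, "sx": 0.0907, "sy": -0.224}]' > path.dat && python3 nudge.py path.dat | head -2
python3 - <<'E'
from h import *
go(.540,-.0963,.085,-.173)
s=probe_bus.sense();c=camrig.read_camera('wrist')
cv2.imwrite('pics/w1.png',c['image'][:,:,::-1]);print(c['T_tool_cam'],c['intrinsics'])
E
```

```text
clock: 1.72
ee_pos: [0.5388, -0.0985, 0.223]
t 1.73 grasp [ 0.5388 -0.0985  0.22  ] yaw -0.174 -> shift [ 0.001  -0.0025  0.135 ] turn -0.001 w 0.0901 f 0.0 F [ 0.5 -0.8 -0.1]
[[-1.35053417e-03 -9.65179811e-01 -2.61583845e-01  7.42402515e-02]
 [ 9.99998975e-01 -1.42779478e-03  1.05304339e-04  3.24019474e-04]
 [-4.75125670e-04 -2.61583434e-01  9.65180750e-01 -1.47982035e-01]
 [ 0.00000000e+00  0.00000000e+00  0.00000000e+00  1.00000000e+00]] [[278.03767421   0.         318.24552132]
 [  0.         278.03767421 200.37531994]
 [  0.           0.           1.        ]]
```

View pics/w1.png

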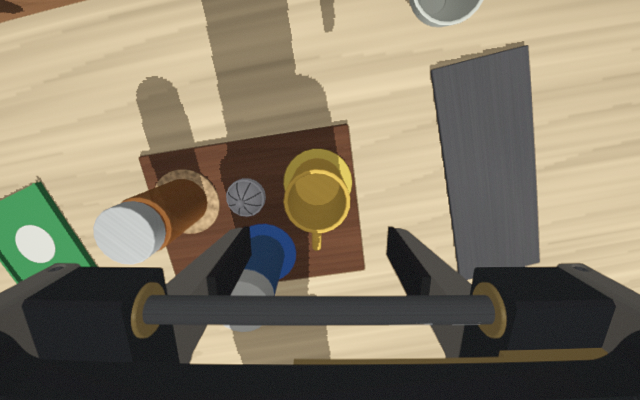

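The wrist view has the mug rim at (318,203) and its handle tip at (317,248), so the handle lines up with the tool's x axis and is centred between the fingers. I can descend.

In the tool's units: 0.135 m is 0.18, 0.125 m is 0.1667.

```bash
echo '[{"finger_gap": 0.086, "sx": 0.0013, "sy": -0.0027, "sz": 0.0667}, {"finger_gap": 0.086, "sx": 0.0013, "sy": -0.0027, "sz": 0.1333}, {"finger_gap": 0.086, "sx": 0.0013, "sy": -0.0027, "sz": 0.1667}, {"finger_gap": 0.086, "sx": 0.0013, "sy": -0.0027, "sz": 0.18}, {"finger_gap": 0.086, "sx": 0.0013, "sy": -0.0027, "sz": 0.18}, {"finger_gap": 0.05, "sx": 0.0013, "sy": -0.0027, "sz": 0.18}, {"finger_gap": 0.05, "sx": 0.0013, "sy": -0.0027, "sz": 0.18}, {"finger_gap": 0.05, "sx": 0.0013, "sy": -0.0027, "sz": 0.18}]' > path.dat && python3 nudge.py path.dat 25
echo '[{"finger_gap": 0.05}, {"finger_gap": 0.05}, {"finger_gap": 0.05, "sz": -0.04}, {"finger_gap": 0.05, "sz": -0.1067}, {"finger_gap": 0.05, "sz": -0.1333}]' > path.dat && python3 nudge.py path.dat
python3 - <<'E'
from h import *
go(.414,-.335,.085-.004+.05,.077)
E
```

```text
clock: 2.78
ee_pos: [0.5414, -0.0964, 0.0896]
ee_rot: [[0.985, -0.173, 0.002], [-0.173, -0.985, -0.001], [0.002, 0.0, -1.0]]
contact_force: [-0.6, -0.0, 4.1]
gripper_width: 0.0642
gripper_force: 25.0
clock: 3.4
ee_pos: [0.5417, -0.096, 0.191]
ee_rot: [[0.985, -0.172, 0.003], [-0.172, -0.985, -0.0], [0.003, -0.0, -1.0]]
contact_force: [-0.6, 0.3, -2.1]
gripper_width: 0.0642
gripper_force: 25.0
t 3.40 grasp [ 0.5417 -0.096   0.188 ] yaw -0.173 -> shift [-0.0849  0.2574  0.0567] turn -0.250 w 0.0642 f 25.0 F [-0.6  0.3 -2.1]
```

In the tool's units: 0.257 m is 0.3427, -0.085 m is -0.1133, -0.25 rad is -0.1592.

```bash
echo '[{"finger_gap": 0.05, "sx": -0.02, "sy": 0.0667, "yaw": -0.0382}, {"finger_gap": 0.05, "sx": -0.0467, "sy": 0.14, "yaw": -0.0764}, {"finger_gap": 0.05, "sx": -0.0733, "sy": 0.2133, "yaw": -0.1146}, {"finger_gap": 0.05, "sx": -0.0933, "sy": 0.28, "sz": 0.0133, "yaw": -0.1592}, {"finger_gap": 0.05, "sx": -0.1067, "sy": 0.32, "sz": 0.04, "yaw": -0.1592}, {"finger_gap": 0.05, "sx": -0.1133, "sy": 0.3427, "sz": 0.0667, "yaw": -0.1592}, {"finger_gap": 0.05, "sx": -0.1133, "sy": 0.3427, "sz": 0.076, "yaw": -0.1592}, {"finger_gap": 0.05, "sx": -0.1133, "sy": 0.3427, "sz": 0.076, "yaw": -0.1592}]' > path.dat && python3 nudge.py path.dat |grep -E 'clock|force'
echo '[{"finger_gap": 0.05}, {"finger_gap": 0.05}]' > path.dat && python3 nudge.py path.dat|grep -E 'clock|force'
python3 - <<'E'
from h import *
go(.414,-.335,.0826,.077)
E
```

```text
clock: 4.4
contact_force: [-0.3, 0.2, -2.2]
gripper_force: 25.0
clock: 4.65
contact_force: [0.9, -0.3, -2.3]
gripper_force: 25.0
t 4.65 grasp [ 0.4136 -0.3341  0.1293] yaw 0.078 -> shift [0.0003 0.0009 0.0467] turn 0.001 w 0.0641 f 25.0 F [ 0.9 -0.3 -2.3]
```

In the tool's units: 0.044 m is 0.0587, 0.042 m is 0.056.

```bash
echo '[{"finger_gap": 0.05, "sz": 0.0267}, {"finger_gap": 0.05, "sz": 0.0493}, {"finger_gap": 0.05, "sz": 0.056}, {"finger_gap": 0.05, "sz": 0.0587}, {"finger_gap": 0.05, "sz": 0.0587}, {"finger_gap": 0.05, "sz": 0.0587}]' > path.dat && python3 nudge.py path.dat|grep -E 'clock|force'
python3 - <<'E'
from h import *
go(.414,-.335,.0826,.077)
E
```

```text
clock: 5.4
contact_force: [-0.2, -0.7, -1.4]
gripper_force: 25.0
t 5.40 grasp [ 0.413  -0.3349  0.085 ] yaw 0.077 -> shift [0.001  0.0002 0.0024] turn -0.000 w 0.0643 f 25.0 F [-0.2 -0.7 -1.4]
```

In the tool's units: 0.001 m is 0.0013.

```bash
for i in 1 2 3; do echo '[{"finger_gap": 0.05, "sz": 0.0013}, {"finger_gap": 0.05, "sz": 0.0013}]' > path.dat && python3 nudge.py path.dat|grep -E 'ee_pos|contact'; done
```

```text
ee_pos: [0.4127, -0.3346, 0.0867]
contact_force: [-0.4, -0.0, -2.3]
ee_pos: [0.4127, -0.3347, 0.0856]
contact_force: [0.5, -1.3, -1.1]
ee_pos: [0.4128, -0.3347, 0.0856]
contact_force: [-2.1, 1.8, 7.4]
```

Contact came at the predicted height. Releasing, then going to the tin.

In the tool's units: -0.14 m is -0.1867, -0.11 m is -0.1467.

```bash
echo '[{"finger_gap": 0.08}, {"finger_gap": 0.084}, {"finger_gap": 0.084}, {"finger_gap": 0.084, "sz": -0.0667}, {"finger_gap": 0.084, "sz": -0.1467}, {"finger_gap": 0.084, "sz": -0.1867}, {"finger_gap": 0.084, "sz": -0.1867}]' > path.dat && python3 nudge.py path.dat|grep -E 'clock|contact'
python3 - <<'E'
from h import *
go(.451,-.0037,.22,-.03)
E
```

```text
clock: 7.02
contact_force: [-0.6, 0.2, -0.9]
t 7.03 grasp [ 0.414  -0.3355  0.2241] yaw 0.077 -> shift [ 0.0623 -0.328   0.0031] turn 0.107 w 0.0838 f 0.0 F [-0.6  0.2 -0.9]
```

In the tool's units: -0.328 m is -0.4373, -0.325 m is -0.4333, 0.107 rad is 0.0681.

```bash
echo '[{"finger_gap": 0.09, "sx": 0.0133, "sy": -0.0733, "yaw": 0.0318}, {"finger_gap": 0.09, "sx": 0.0267, "sy": -0.1467, "yaw": 0.0681}, {"finger_gap": 0.09, "sx": 0.04, "sy": -0.2267, "yaw": 0.0681}, {"finger_gap": 0.09, "sx": 0.0533, "sy": -0.3, "yaw": 0.0681}, {"finger_gap": 0.09, "sx": 0.0667, "sy": -0.3733, "yaw": 0.0681}, {"finger_gap": 0.09, "sx": 0.0827, "sy": -0.4333, "sz": 0.004, "yaw": 0.0681}, {"finger_gap": 0.09, "sx": 0.0827, "sy": -0.4373, "sz": 0.004, "yaw": 0.0681}, {"finger_gap": 0.09, "sx": 0.0827, "sy": -0.4373, "sz": 0.004, "yaw": 0.0681}]' > path.dat && python3 nudge.py path.dat |grep -E 'clock'
python3 - <<'E'
from h import *
go(.451,-.0037,.085,-.03)
E
```

```text
clock: 8.02
t 8.03 grasp [ 0.4487 -0.0034  0.2176] yaw -0.030 -> shift [0.0026 0.0002 0.1325] turn -0.000 w 0.0902 f 0.0 F [ 0.2 -0.3  0.7]
```

In the tool's units: 0.1325 m is 0.1767, 0.12 m is 0.16.

```bash
echo '[{"finger_gap": 0.086, "sx": 0.0027, "sz": 0.0667}, {"finger_gap": 0.086, "sx": 0.0027, "sz": 0.1333}, {"finger_gap": 0.086, "sx": 0.0027, "sz": 0.16}, {"finger_gap": 0.086, "sx": 0.0027, "sz": 0.1767}, {"finger_gap": 0.086, "sx": 0.0027, "sz": 0.1767}, {"finger_gap": 0.05, "sx": 0.0027, "sz": 0.1767}, {"finger_gap": 0.05, "sx": 0.0027, "sz": 0.1767}, {"finger_gap": 0.05, "sx": 0.0027, "sz": 0.1767}]' > path.dat && python3 nudge.py path.dat 25 | grep -E 'clock|force'
echo '[{"finger_gap": 0.05}, {"finger_gap": 0.05}]' > path.dat && python3 nudge.py path.dat|grep -E 'clock|force|ee_pos'
echo '[{"finger_gap": 0.05, "sz": -0.04}, {"finger_gap": 0.05, "sz": -0.1067}, {"finger_gap": 0.05, "sz": -0.16}, {"finger_gap": 0.05, "sz": -0.16}]' > path.dat && python3 nudge.py path.dat | grep -E 'clock|force'
python3 - <<'E'
from h import *
go(.5085,-.328,.17,.077)
E
```

```text
clock: 9.02
contact_force: [0.3, -0.9, 2.7]
gripper_force: 25.0
clock: 9.28
ee_pos: [0.4519, -0.0031, 0.0897]
contact_force: [-1.3, -1.0, 6.4]
gripper_force: 25.0
clock: 9.78
contact_force: [-0.7, -0.5, -2.9]
gripper_force: 25.0
t 9.78 grasp [ 0.453  -0.0028  0.2085] yaw -0.030 -> shift [0.0651 0.3233 0.039 ] turn -0.107 w 0.0598 f 25.0 F [-0.7 -0.5 -2.9]
```

In the tool's units: 0.323 m is 0.4307, 0.315 m is 0.42, -0.107 rad is -0.0681.

```bash
echo '[{"finger_gap": 0.05, "sx": 0.02, "sy": 0.0667, "yaw": -0.0318}, {"finger_gap": 0.05, "sx": 0.04, "sy": 0.14, "yaw": -0.0681}, {"finger_gap": 0.05, "sx": 0.0533, "sy": 0.2133, "yaw": -0.0681}, {"finger_gap": 0.05, "sx": 0.0667, "sy": 0.2933, "yaw": -0.0681}, {"finger_gap": 0.05, "sx": 0.08, "sy": 0.3667, "sz": 0.0133, "yaw": -0.0681}, {"finger_gap": 0.05, "sx": 0.0867, "sy": 0.42, "sz": 0.04, "yaw": -0.0681}, {"finger_gap": 0.05, "sx": 0.0867, "sy": 0.4307, "sz": 0.0533, "yaw": -0.0681}, {"finger_gap": 0.05, "sx": 0.0867, "sy": 0.4307, "sz": 0.0533, "yaw": -0.0681}]' > path.dat && python3 nudge.py path.dat |grep -E 'clock|force'
echo '[{"finger_gap": 0.05}, {"finger_gap": 0.05}]' > path.dat && python3 nudge.py path.dat|grep -E 'clock|force'
python3 - <<'E'
from h import *
go(.5085,-.328,.0827,.077)
E
```

```text
clock: 10.78
contact_force: [-0.4, 0.2, -2.8]
gripper_force: 25.0
clock: 11.02
contact_force: [-0.6, 0.5, -1.9]
gripper_force: 25.0
t 11.03 grasp [ 0.5073 -0.3263  0.1668] yaw 0.079 -> shift [0.001  0.0017 0.0841] turn 0.002 w 0.0598 f 25.0 F [-0.6  0.5 -1.9]
```

In the tool's units: 0.082 m is 0.1093, 0.079 m is 0.1053.

```bash
echo '[{"finger_gap": 0.05, "sx": 0.0013, "sy": 0.0027, "sz": 0.0533}, {"finger_gap": 0.05, "sx": 0.0013, "sy": 0.0027, "sz": 0.0933}, {"finger_gap": 0.05, "sx": 0.0013, "sy": 0.0027, "sz": 0.1053}, {"finger_gap": 0.05, "sx": 0.0013, "sy": 0.0027, "sz": 0.1093}, {"finger_gap": 0.05, "sx": 0.0013, "sy": 0.0027, "sz": 0.1093}, {"finger_gap": 0.05, "sx": 0.0013, "sy": 0.0027, "sz": 0.1093}]' > path.dat && python3 nudge.py path.dat|grep -E 'clock|ee_pos|contact'
for i in 1 2; do echo '[{"finger_gap": 0.05, "sz": 0.0013}, {"finger_gap": 0.05, "sz": 0.0013}]' > path.dat && python3 nudge.py path.dat|grep -E 'ee_pos|contact'; done
```

```text
clock: 11.78
ee_pos: [0.5084, -0.33, 0.0883]
contact_force: [0.7, -0.5, -1.3]
ee_pos: [0.5078, -0.3297, 0.0863]
contact_force: [0.4, 1.0, -1.4]
ee_pos: [0.5079, -0.3297, 0.0858]
contact_force: [-1.5, 0.7, 3.9]
```

Touching at the expected height. Releasing, then the jar.

In the tool's units: -0.15 m is -0.2, -0.11 m is -0.1467.

```bash
echo '[{"finger_gap": 0.08}, {"finger_gap": 0.084}, {"finger_gap": 0.084}, {"finger_gap": 0.084, "sz": -0.0667}, {"finger_gap": 0.084, "sz": -0.1467}, {"finger_gap": 0.084, "sz": -0.2}, {"finger_gap": 0.084, "sz": -0.2}]' > path.dat && python3 nudge.py path.dat|grep -E 'clock|contact'
python3 - <<'E'
from h import *
go(.545,.0825,.225,-.03)
E
```

```text
clock: 13.15
contact_force: [0.0, -0.2, -0.6]
t 13.15 grasp [ 0.5096 -0.3306  0.2359] yaw 0.077 -> shift [ 0.0669 -0.4092  0.0095] turn 0.107 w 0.0841 f 0.0 F [ 0.  -0.2 -0.6]
```

In the tool's units: -0.409 m is -0.5453, -0.405 m is -0.54, 0.107 rad is 0.0681.

```bash
echo '[{"finger_gap": 0.09, "sx": 0.0133, "sy": -0.0733, "yaw": 0.0318}, {"finger_gap": 0.09, "sx": 0.0267, "sy": -0.1533, "yaw": 0.0681}, {"finger_gap": 0.09, "sx": 0.04, "sy": -0.2333, "yaw": 0.0681}, {"finger_gap": 0.09, "sx": 0.0533, "sy": -0.3133, "yaw": 0.0681}, {"finger_gap": 0.09, "sx": 0.0667, "sy": -0.3933, "yaw": 0.0681}, {"finger_gap": 0.09, "sx": 0.08, "sy": -0.4733, "sz": 0.0067, "yaw": 0.0681}, {"finger_gap": 0.09, "sx": 0.0893, "sy": -0.54, "sz": 0.0127, "yaw": 0.0681}, {"finger_gap": 0.09, "sx": 0.0893, "sy": -0.5453, "sz": 0.0127, "yaw": 0.0681}]' > path.dat && python3 nudge.py path.dat |grep -E 'clock'
echo '[{"finger_gap": 0.09}, {"finger_gap": 0.09}]' > path.dat && python3 nudge.py path.dat|grep -E 'clock'
python3 - <<'E'
from h import *
go(.545,.0825,.085,-.03)
E
```

```text
clock: 14.15
clock: 14.4
t 14.40 grasp [0.5432 0.0813 0.2221] yaw -0.033 -> shift [ 0.0019 -0.0014  0.1371] turn -0.003 w 0.0898 f 0.0 F [-0.2 -1.  -0.7]
```

In the tool's units: 0.137 m is 0.1827, 0.125 m is 0.1667.

```bash
echo '[{"finger_gap": 0.082, "sx": 0.002, "sy": -0.0013, "sz": 0.0667}, {"finger_gap": 0.082, "sx": 0.002, "sy": -0.0013, "sz": 0.1333}, {"finger_gap": 0.082, "sx": 0.002, "sy": -0.0013, "sz": 0.1667}, {"finger_gap": 0.082, "sx": 0.002, "sy": -0.0013, "sz": 0.1827}, {"finger_gap": 0.082, "sx": 0.002, "sy": -0.0013, "sz": 0.1827}, {"finger_gap": 0.05, "sx": 0.002, "sy": -0.0013, "sz": 0.1827}, {"finger_gap": 0.05, "sx": 0.002, "sy": -0.0013, "sz": 0.1827}, {"finger_gap": 0.05, "sx": 0.002, "sy": -0.0013, "sz": 0.1827}]' > path.dat && python3 nudge.py path.dat 28 | grep -E 'clock|force'
echo '[{"finger_gap": 0.05}, {"finger_gap": 0.05}]' > path.dat && python3 nudge.py path.dat|grep -E 'clock|force|ee_pos'
echo '[{"finger_gap": 0.05, "sz": -0.04}, {"finger_gap": 0.05, "sz": -0.1067}, {"finger_gap": 0.05, "sz": -0.16}, {"finger_gap": 0.05, "sz": -0.16}]' > path.dat && python3 nudge.py path.dat | grep -E 'clock|force|width'
python3 - <<'E'
from h import *
go(.6032,-.3207,.18,.077)
E
```

```text
clock: 15.4
contact_force: [-0.8, -2.3, 5.6]
gripper_force: 28.0
clock: 15.65
ee_pos: [0.5455, 0.0837, 0.0897]
contact_force: [-0.9, -1.5, 6.2]
gripper_force: 28.0
clock: 16.15
contact_force: [-0.2, -0.3, -3.9]
gripper_width: 0.0618
gripper_force: 28.0
t 16.15 grasp [0.5462 0.0849 0.2081] yaw -0.030 -> shift [0.069  0.4038 0.0281] turn -0.107 w 0.0618 f 28.0 F [-0.2 -0.3 -3.9]
```

In the tool's units: 0.404 m is 0.5387, 0.395 m is 0.5267, -0.107 rad is -0.0681.

```bash
echo '[{"finger_gap": 0.05, "sx": 0.02, "sy": 0.0667, "yaw": -0.0318}, {"finger_gap": 0.05, "sx": 0.04, "sy": 0.14, "yaw": -0.0681}, {"finger_gap": 0.05, "sx": 0.06, "sy": 0.22, "yaw": -0.0681}, {"finger_gap": 0.05, "sx": 0.0733, "sy": 0.3, "yaw": -0.0681}, {"finger_gap": 0.05, "sx": 0.0867, "sy": 0.38, "yaw": -0.0681}, {"finger_gap": 0.05, "sx": 0.092, "sy": 0.46, "sz": 0.0133, "yaw": -0.0681}, {"finger_gap": 0.05, "sx": 0.092, "sy": 0.5267, "sz": 0.0267, "yaw": -0.0681}, {"finger_gap": 0.05, "sx": 0.092, "sy": 0.5387, "sz": 0.0373, "yaw": -0.0681}]' > path.dat && python3 nudge.py path.dat |grep -E 'clock|force'
echo '[{"finger_gap": 0.05}, {"finger_gap": 0.05}]' > path.dat && python3 nudge.py path.dat|grep -E 'clock|force'
python3 - <<'E'
from h import *
go(.6032,-.3207,.0827,.077)
E
```

```text
clock: 17.15
contact_force: [0.3, 0.1, -2.9]
gripper_force: 28.0
clock: 17.4
contact_force: [-0.3, -0.2, -4.0]
gripper_force: 28.0
t 17.40 grasp [ 0.6019 -0.3189  0.1768] yaw 0.080 -> shift [0.0012 0.002  0.0941] turn 0.003 w 0.0619 f 28.0 F [-0.3 -0.2 -4. ]
```

In the tool's units: 0.092 m is 0.1227, 0.09 m is 0.12.

```bash
echo '[{"finger_gap": 0.05, "sx": 0.0013, "sy": 0.0027, "sz": 0.0667}, {"finger_gap": 0.05, "sx": 0.0013, "sy": 0.0027, "sz": 0.1067}, {"finger_gap": 0.05, "sx": 0.0013, "sy": 0.0027, "sz": 0.12}, {"finger_gap": 0.05, "sx": 0.0013, "sy": 0.0027, "sz": 0.1227}, {"finger_gap": 0.05, "sx": 0.0013, "sy": 0.0027, "sz": 0.1227}, {"finger_gap": 0.05, "sx": 0.0013, "sy": 0.0027, "sz": 0.1227}]' > path.dat && python3 nudge.py path.dat|grep -E 'clock|ee_pos|contact'
for i in 1 2; do echo '[{"finger_gap": 0.05, "sz": 0.0013}, {"finger_gap": 0.05, "sz": 0.0013}]' > path.dat && python3 nudge.py path.dat|grep -E 'ee_pos|contact'; done
```

```text
clock: 18.15
ee_pos: [0.6035, -0.3239, 0.0902]
contact_force: [0.1, 0.3, -3.4]
ee_pos: [0.6026, -0.3237, 0.0879]
contact_force: [0.2, -0.2, -3.7]
ee_pos: [0.6025, -0.3235, 0.0864]
contact_force: [0.6, 0.1, -3.7]
```

In the tool's units: 0.001 m is 0.0013.

```bash
for i in 1 2; do echo '[{"finger_gap": 0.05, "sz": 0.0013}, {"finger_gap": 0.05, "sz": 0.0013}]' > path.dat && python3 nudge.py path.dat|grep -E 'ee_pos|contact'; done
```

```text
ee_pos: [0.6026, -0.3236, 0.0858]
contact_force: [-0.7, 0.3, -1.5]
ee_pos: [0.6027, -0.3236, 0.0858]
contact_force: [-3.6, 0.8, 4.9]
```

Down. I'll release, move toward the infuser, and look from above to check the slate and measure the ball and the bare coasters.

In the tool's units: -0.15 m is -0.2, -0.11 m is -0.1467.

```bash
echo '[{"finger_gap": 0.08}, {"finger_gap": 0.084}, {"finger_gap": 0.084}, {"finger_gap": 0.084, "sz": -0.0667}, {"finger_gap": 0.084, "sz": -0.1467}, {"finger_gap": 0.084, "sz": -0.2}, {"finger_gap": 0.084, "sz": -0.2}]' > path.dat && python3 nudge.py path.dat|grep -E 'clock|contact'
python3 - <<'E'
from h import *
go(.541,-.0072,.16,-.03)
c=camrig.read_camera('top');np.save('pics/top1.npy',c,allow_pickle=True)
cv2.imwrite('pics/top1.png',c['image'][170:330,250:520,::-1].repeat(2,0).repeat(2,1))
E
```

```text
clock: 20.02
contact_force: [0.3, -0.3, 0.4]
t 20.02 grasp [ 0.6047 -0.3244  0.236 ] yaw 0.077 -> shift [-0.0397 -0.3214  0.0744] turn 0.107 w 0.0840 f 0.0 F [ 0.3 -0.3  0.4]
```

View pics/top1.png

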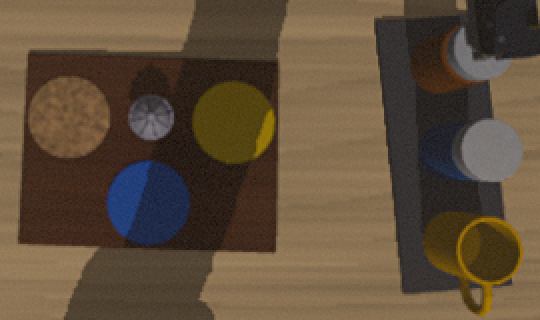

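All three stand on the slate. The coasters are bare at crop (69,117), (148,203) and (234,122), and the ball is at (151,117).

```bash
python3 - <<'E'
from h import *
c=np.load('pics/top1.npy',allow_pickle=True).item()
for n,lo,hi,b,z in [('cork',(8,80,88),(20,190,255),(262,206,307,251),.012),('blue',(100,120,40),(125,255,255),(295,245,352,300),.012),('yel',(19,150,50),(35,255,255),(342,205,390,255),.012),('ball',(60,0,25),(179,110,255),(308,212,344,246),.036)]:
    r=blob(c,lo,hi,b,z);print(n,r['ell'],r['axes'],r['mec'],r['px'])
E
echo '[{"finger_gap": 0.08, "sx": -0.0067, "sy": -0.0733, "sz": 0.0133, "yaw": 0.0318}, {"finger_gap": 0.08, "sx": -0.016, "sy": -0.1533, "sz": 0.0267, "yaw": 0.0681}, {"finger_gap": 0.08, "sx": -0.0267, "sy": -0.2333, "sz": 0.04, "yaw": 0.0681}, {"finger_gap": 0.08, "sx": -0.04, "sy": -0.3133, "sz": 0.0533, "yaw": 0.0681}, {"finger_gap": 0.08, "sx": -0.0467, "sy": -0.3867, "sz": 0.0667, "yaw": 0.0681}, {"finger_gap": 0.08, "sx": -0.0533, "sy": -0.428, "sz": 0.0867, "yaw": 0.0681}, {"finger_gap": 0.08, "sx": -0.0533, "sy": -0.428, "sz": 0.0987, "yaw": 0.0681}, {"finger_gap": 0.08, "sx": -0.0533, "sy": -0.428, "sz": 0.0987, "yaw": 0.0681}]' > path.dat && python3 nudge.py path.dat |grep -E 'clock'
echo '[{"finger_gap": 0.07}, {"finger_gap": 0.07}]' > path.dat && python3 nudge.py path.dat|grep -E 'clock'
python3 - <<'E'
from h import *
go(.541,-.0072,.036,-.03)
s=probe_bus.sense();c=camrig.read_camera('wrist')
cv2.imwrite('pics/w2.png',c['image'][:,:,::-1])
T=np.eye(4);T[:3,:3]=s['ee_rot'];T[:3,3]=s['ee_pos'];W=T@c['T_tool_cam'];c['origin']=W[:3,3];c['attitude']=W[:3,:3];np.save('pics/w2.npy',c,allow_pickle=True)
E
```

```text
cork [542.5  82.4] [86.9 87.9] [array([542.7,  82.1]), np.float64(45.0)] (264, 208, 41, 41)
blue [451.4  -4.8] [85.8 86.8] [array([451.7,  -4.9]), np.float64(44.3)] (304, 250, 41, 42)
yel [538.2 -97.6] [88.6 89.5] [array([537.9, -97.7]), np.float64(45.8)] (346, 210, 42, 42)
ball [540.7  -8. ] [45.3 47. ] [array([540.8,  -8.3]), np.float64(25.1)] (314, 218, 23, 22)
clock: 21.08
clock: 21.32
t 21.32 grasp [ 0.5385 -0.0078  0.1578] yaw -0.032 -> shift [ 0.0024 -0.0007  0.1218] turn -0.002 w 0.0702 f 0.0 F [-1.1  0.6  1. ]
```

View pics/w2.png

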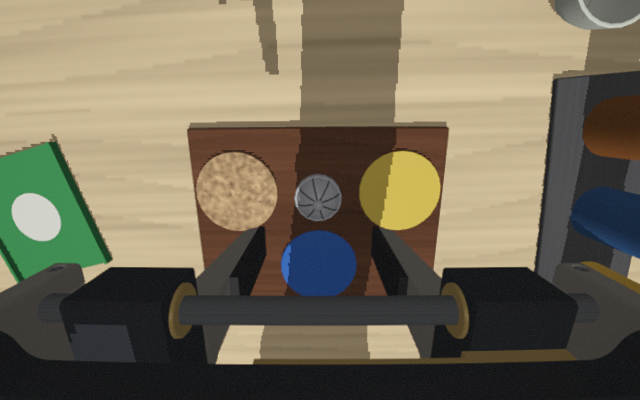

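The ball is at (318,197), centred between the fingers, with the coasters at (237,190), (400,190) and (319,264). I'll grip the ball and cross-check the coaster positions from this view.

In the tool's units: 0.1225 m is 0.1633, 0.118 m is 0.1573.

```bash
echo '[{"finger_gap": 0.07, "sx": 0.0027, "sy": -0.0007, "sz": 0.0667}, {"finger_gap": 0.07, "sx": 0.0027, "sy": -0.0007, "sz": 0.1333}, {"finger_gap": 0.07, "sx": 0.0027, "sy": -0.0007, "sz": 0.1573}, {"finger_gap": 0.07, "sx": 0.0027, "sy": -0.0007, "sz": 0.1633}, {"finger_gap": 0.07, "sx": 0.0027, "sy": -0.0007, "sz": 0.1633}, {"finger_gap": 0.07, "sx": 0.0027, "sy": -0.0007, "sz": 0.1633}, {"finger_gap": 0.03, "sx": 0.0027, "sy": -0.0007, "sz": 0.1633}, {"finger_gap": 0.03, "sx": 0.0027, "sy": -0.0007, "sz": 0.1633}]' > path.dat && python3 nudge.py path.dat 12 | grep -E 'clock|force|ee_pos'
echo '[{"finger_gap": 0.03}, {"finger_gap": 0.03}, {"finger_gap": 0.03}]' > path.dat && python3 nudge.py path.dat|grep -E 'clock|force|ee_pos|width'
python3 - <<'E'
from h import *
go(.541,-.0075,.036,-.03)
c=np.load('pics/w2.npy',allow_pickle=True).item()
for n,lo,hi,b in [('cork',(8,60,110),(20,150,255),(193,147,285,235)),('blue',(100,120,40),(125,255,255),(270,225,366,297)),('yel',(19,120,50),(35,255,255),(350,145,445,233))]:
    r=blob(c,lo,hi,b,.012);print(n,r['ell'],r['axes'],r['mec'],r['px'])
r=blob(c,(0,0,150),(180,40,255),(5,185,70,248),.004);print('disc',r['ell'],r['axes'])
E
```

```text
clock: 22.38
ee_pos: [0.5405, -0.0062, 0.0387]
contact_force: [-0.0, 0.8, 0.6]
gripper_force: 0.0
clock: 22.75
ee_pos: [0.5404, -0.0062, 0.0384]
contact_force: [-1.1, -0.6, 5.0]
gripper_width: 0.0466
gripper_force: 12.0
t 22.75 grasp [ 0.5404 -0.0062  0.0354] yaw -0.030 -> shift [ 0.0007  0.0013 -0.0006] turn -0.000 w 0.0466 f 12.0 F [-1.1 -0.6  5. ]
cork [541.6  86.1] [ 86.2 105.6] [array([534.8,  92.3]), np.float64(58.6)] (193, 152, 85, 83)
blue [453.4  -5.5] [86.5 88.5] [array([452.6,  -5.6]), np.float64(44.9)] (281, 230, 75, 66)
yel [539.5 -97.6] [89.1 89.8] [array([539.5, -97.5]), np.float64(45.4)] (359, 150, 82, 81)
disc [520.8 328.7] [59.1 59.3]
```

In the tool's units: -0.335 m is -0.4467, -0.29 m is -0.3867, -0.15 rad is -0.0955.

```bash
echo '[{"finger_gap": 0.03, "sz": -0.04}, {"finger_gap": 0.03, "sz": -0.0933}, {"finger_gap": 0.03, "sy": -0.0667, "sz": -0.0933, "yaw": -0.0318}, {"finger_gap": 0.03, "sx": -0.0067, "sy": -0.1467, "sz": -0.0933, "yaw": -0.0637}, {"finger_gap": 0.03, "sx": -0.0133, "sy": -0.2267, "sz": -0.0933, "yaw": -0.0955}, {"finger_gap": 0.03, "sx": -0.02, "sy": -0.3067, "sz": -0.0933, "yaw": -0.1146}, {"finger_gap": 0.03, "sx": -0.0333, "sy": -0.3867, "sz": -0.0933, "yaw": -0.1146}, {"finger_gap": 0.03, "sx": -0.04, "sy": -0.4467, "sz": -0.0933, "yaw": -0.1146}]' > path.dat && python3 nudge.py path.dat |grep -E 'clock|force|width'
echo '[{"finger_gap": 0.03}, {"finger_gap": 0.03}, {"finger_gap": 0.03}]' > path.dat && python3 nudge.py path.dat|grep -E 'clock|force|width'
python3 - <<'E'
from h import *
go(.52,.329,.0314,.15)
E
```

```text
clock: 23.75
contact_force: [0.6, 0.8, -1.5]
gripper_width: 0.0464
gripper_force: 12.0
clock: 24.12
contact_force: [0.3, -0.6, -0.4]
gripper_width: 0.0467
gripper_force: 12.0
t 24.12 grasp [0.5209 0.3275 0.1046] yaw 0.147 -> shift [-0.0006 -0.0017  0.0732] turn -0.003 w 0.0467 f 12.0 F [ 0.3 -0.6 -0.4]
```

In the tool's units: 0.071 m is 0.0947, 0.068 m is 0.0907.

```bash
echo '[{"finger_gap": 0.03, "sx": -0.0013, "sy": -0.0013, "sz": 0.0533}, {"finger_gap": 0.03, "sx": -0.0013, "sy": -0.0013, "sz": 0.08}, {"finger_gap": 0.03, "sx": -0.0013, "sy": -0.0013, "sz": 0.0907}, {"finger_gap": 0.03, "sx": -0.0013, "sy": -0.0013, "sz": 0.0947}, {"finger_gap": 0.03, "sx": -0.0013, "sy": -0.0013, "sz": 0.0947}, {"finger_gap": 0.03, "sx": -0.0013, "sy": -0.0013, "sz": 0.0947}]' > path.dat && python3 nudge.py path.dat|grep -E 'clock|ee_pos|contact'
for i in 1 2 3; do echo '[{"finger_gap": 0.03, "sz": 0.0013}, {"finger_gap": 0.03, "sz": 0.0013}]' > path.dat && python3 nudge.py path.dat|grep -E 'ee_pos|contact'; done
```

```text
clock: 24.88
ee_pos: [0.5196, 0.3309, 0.0379]
contact_force: [0.3, 1.5, -1.3]
ee_pos: [0.5192, 0.3305, 0.0362]
contact_force: [-0.2, -0.8, -1.4]
ee_pos: [0.5191, 0.3304, 0.035]
contact_force: [-0.2, 0.2, -0.6]
ee_pos: [0.5192, 0.3305, 0.0345]
contact_force: [-1.2, -0.7, 3.8]
```

In the tool's units: -0.22 m is -0.2933, -0.17 m is -0.2267.

```bash
echo '[{"finger_gap": 0.06}, {"finger_gap": 0.066}, {"finger_gap": 0.066}, {"finger_gap": 0.066, "sz": -0.0667}, {"finger_gap": 0.066, "sz": -0.1467}, {"finger_gap": 0.066, "sz": -0.2267}, {"finger_gap": 0.066, "sz": -0.2933}, {"finger_gap": 0.066, "sz": -0.2933}]' > path.dat && python3 nudge.py path.dat|grep -E 'clock|contact'
python3 - <<'E'
from h import *
go(.6032,-.3225,.24,.077)
c=camrig.read_camera('scene');np.save('pics/sc1.npy',c,allow_pickle=True)
cv2.imwrite('pics/sc1.png',c['image'][:,:,::-1])
E
```

```text
clock: 26.62
contact_force: [-0.0, 0.0, -0.4]
t 26.62 grasp [0.5209 0.3321 0.2559] yaw 0.150 -> shift [-0.0164  0.6596  0.0135] turn 0.073 w 0.0660 f 0.0 F [-0.   0.  -0.4]
```

View pics/sc1.png

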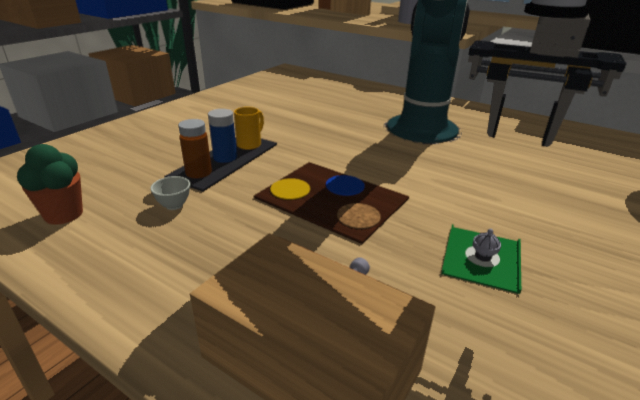

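The ball stands in the white disc at (484,248), and the three items stand upright on the slate. Next, their exact positions.

```bash
python3 - <<'E'
from h import *
c=camrig.read_camera('top');np.save('pics/top2.npy',c,allow_pickle=True)
s=np.load('pics/sc1.npy',allow_pickle=True).item()
print('jar',*[blob(c,(0,0,110),(180,60,255),(470,175,512,212),.133)[k] for k in('ell','axes','px')])
print('tin',*[blob(c,(0,0,110),(180,60,255),(473,225,515,265),.128)[k] for k in('ell','axes','px')])
print('mug',*[blob(c,(17,150,60),(35,255,255),(480,276,515,312),.103)[k] for k in('ell','axes','px')])
print('s jar',*[blob(s,(0,0,100),(180,60,255),(175,115,213,137),.133)[k] for k in('ell','axes','px')])
print('s tin',*[blob(s,(0,0,100),(180,60,255),(203,105,240,126),.128)[k] for k in('ell','axes','px')])
go(.6032,-.3225,.24,.077)
cv2.imwrite('pics/top2.png',c['image'][165:325,420:530,::-1].repeat(3,0).repeat(3,1))
E
echo '[{"finger_gap": 0.08, "sx": -0.0027, "sy": 0.0733, "sz": 0.0173, "yaw": 0.0465}, {"finger_gap": 0.08, "sx": -0.0053, "sy": 0.1533, "sz": 0.0173, "yaw": 0.0465}, {"finger_gap": 0.08, "sx": -0.008, "sy": 0.2333, "sz": 0.0173, "yaw": 0.0465}, {"finger_gap": 0.08, "sx": -0.0107, "sy": 0.3133, "sz": 0.0173, "yaw": 0.0465}, {"finger_gap": 0.08, "sx": -0.0133, "sy": 0.3933, "sz": 0.0173, "yaw": 0.0465}, {"finger_gap": 0.08, "sx": -0.016, "sy": 0.4733, "sz": 0.0173, "yaw": 0.0465}, {"finger_gap": 0.08, "sx": -0.0187, "sy": 0.5533, "sz": 0.0173, "yaw": 0.0465}, {"finger_gap": 0.08, "sx": -0.02, "sy": 0.6333, "sz": 0.0173, "yaw": 0.0465}]' > path.dat && python3 nudge.py path.dat |grep -E 'clock'
python3 -c "
from h import *
go(.602,-.3225,.24,.077)"
```

```text
jar [ 601.5 -324.2] [53.7 55.5] (478, 180, 29, 30)
tin [ 506.1 -329.9] [56.4 57.7] (481, 229, 31, 32)
mug [ 411.2 -332.4] [65.4 70.5] (480, 276, 32, 36)
s jar [ 604.6 -320.7] [53.4 55.8] (179, 119, 26, 10)
s tin [ 509.7 -326.3] [55.7 58. ] (208, 109, 25, 9)
t 26.73 grasp [0.519  0.3302 0.2509] yaw 0.150 -> shift [-0.014   0.6579  0.0111] turn 0.073 w 0.0656 f 0.0 F [-0.6  0.3 -1.2]
clock: 27.72
t 27.73 grasp [ 0.574  -0.1433  0.2358] yaw 0.077 -> shift [ 0.0142  0.1808 -0.0045] turn -0.000 w 0.0800 f 0.0 F [0.4 0.4 0.3]
```

View pics/top2.png

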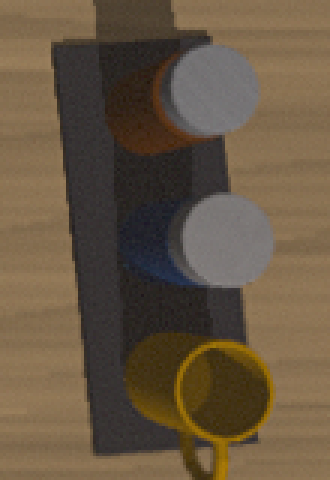

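The top view shows the jar cap, tin lid and mug rim in a row on the slate at crop (210,90), (227,240) and (225,390). Picking up the jar.

In the tool's units: 0.182 m is 0.2427, 0.17 m is 0.2267.

```bash
echo '[{"finger_gap": 0.086, "sx": 0.0067, "sy": 0.08}, {"finger_gap": 0.086, "sx": 0.0133, "sy": 0.16}, {"finger_gap": 0.086, "sx": 0.0187, "sy": 0.2267}, {"finger_gap": 0.086, "sx": 0.0187, "sy": 0.2427}, {"finger_gap": 0.086, "sx": 0.0187, "sy": 0.2427}, {"finger_gap": 0.086, "sx": 0.0187, "sy": 0.2427}]' > path.dat && python3 nudge.py path.dat |grep -E 'clock'
python3 -c "
from h import *
go(.6025,-.3235,.0827,.077)"
```

```text
clock: 28.48
t 28.48 grasp [ 0.6033 -0.3192  0.2373] yaw 0.080 -> shift [-0.001   0.0045  0.1546] turn 0.003 w 0.0857 f 0.0 F [0.  0.6 1.1]
```

In the tool's units: 0.1545 m is 0.206, 0.14 m is 0.1867.

```bash
echo '[{"finger_gap": 0.086, "sx": -0.0013, "sy": 0.0027, "sz": 0.0667}, {"finger_gap": 0.086, "sx": -0.0013, "sy": 0.0027, "sz": 0.1333}, {"finger_gap": 0.086, "sx": -0.0013, "sy": 0.0027, "sz": 0.1867}, {"finger_gap": 0.086, "sx": -0.0013, "sy": 0.0027, "sz": 0.206}, {"finger_gap": 0.086, "sx": -0.0013, "sy": 0.0027, "sz": 0.206}, {"finger_gap": 0.086, "sx": -0.0013, "sy": 0.0027, "sz": 0.206}, {"finger_gap": 0.05, "sx": -0.0013, "sy": 0.0027, "sz": 0.206}, {"finger_gap": 0.05, "sx": -0.0013, "sy": 0.0027, "sz": 0.206}]' > path.dat && python3 nudge.py path.dat 28 | grep -E 'clock|force|ee_pos'
echo '[{"finger_gap": 0.05}, {"finger_gap": 0.05}, {"finger_gap": 0.05}]' > path.dat && python3 nudge.py path.dat|grep -E 'clock|force|ee_pos|width'
echo '[{"finger_gap": 0.05, "sz": -0.04}, {"finger_gap": 0.05, "sz": -0.1067}, {"finger_gap": 0.05, "sz": -0.1733}, {"finger_gap": 0.05, "sz": -0.1733}]' > path.dat && python3 nudge.py path.dat | grep -E 'clock|force|width'
python3 - <<'E'
from h import *
go(.543,.0824,.15,-.03)
E
```

```text
clock: 29.48
ee_pos: [0.6027, -0.3242, 0.0877]
contact_force: [-0.2, 0.1, 0.5]
gripper_force: 0.0
clock: 29.85
ee_pos: [0.6025, -0.324, 0.0873]
contact_force: [-0.6, 0.4, 6.4]
gripper_width: 0.0614
gripper_force: 28.0
clock: 30.35
contact_force: [-0.3, -0.1, -3.8]
gripper_width: 0.0614
gripper_force: 28.0
t 30.35 grasp [ 0.6042 -0.3248  0.2174] yaw 0.077 -> shift [-0.0303 -0.411   0.0656] turn 0.107 w 0.0614 f 28.0 F [-0.3 -0.1 -3.8]
```

In the tool's units: -0.411 m is -0.548, -0.008 m is -0.0107, 0.107 rad is 0.0681.

```bash
echo '[{"finger_gap": 0.05, "sx": -0.0053, "sy": -0.0733, "yaw": 0.0318}, {"finger_gap": 0.05, "sx": -0.0107, "sy": -0.1533, "yaw": 0.0681}, {"finger_gap": 0.05, "sx": -0.016, "sy": -0.2333, "yaw": 0.0681}, {"finger_gap": 0.05, "sx": -0.0213, "sy": -0.3133, "sz": 0.0133, "yaw": 0.0681}, {"finger_gap": 0.05, "sx": -0.0267, "sy": -0.3933, "sz": 0.0333, "yaw": 0.0681}, {"finger_gap": 0.05, "sx": -0.0333, "sy": -0.4667, "sz": 0.0533, "yaw": 0.0681}, {"finger_gap": 0.05, "sx": -0.04, "sy": -0.5333, "sz": 0.0733, "yaw": 0.0681}, {"finger_gap": 0.05, "sx": -0.04, "sy": -0.548, "sz": 0.0867, "yaw": 0.0681}]' > path.dat && python3 nudge.py path.dat |grep -E 'clock|force'
echo '[{"finger_gap": 0.05}, {"finger_gap": 0.05}, {"finger_gap": 0.05}]' > path.dat && python3 nudge.py path.dat|grep -E 'clock|force'
python3 - <<'E'
from h import *
go(.543,.0824,.0883,-.03)
E
```

```text
clock: 31.35
contact_force: [-1.5, -1.0, -4.1]
gripper_force: 28.0
clock: 31.72
contact_force: [0.4, 0.0, -4.5]
gripper_force: 28.0
t 31.73 grasp [0.5414 0.0818 0.1487] yaw -0.033 -> shift [ 0.0016 -0.0007  0.0604] turn -0.003 w 0.0614 f 28.0 F [ 0.4  0.  -4.5]
```

In the tool's units: 0.058 m is 0.0773, 0.001 m is 0.0013.

```bash
echo '[{"finger_gap": 0.05, "sx": 0.0013, "sz": 0.04}, {"finger_gap": 0.05, "sx": 0.0013, "sz": 0.0667}, {"finger_gap": 0.05, "sx": 0.0013, "sz": 0.0747}, {"finger_gap": 0.05, "sx": 0.0013, "sz": 0.0773}, {"finger_gap": 0.05, "sx": 0.0013, "sz": 0.0773}, {"finger_gap": 0.05, "sx": 0.0013, "sz": 0.0773}]' > path.dat && python3 nudge.py path.dat|grep -E 'clock|ee_pos|contact'
echo '[{"finger_gap": 0.05}, {"finger_gap": 0.05}]' > path.dat && python3 nudge.py path.dat|grep -E 'clock|ee_pos|contact'
python3 -c "
from h import *
go(.543,.0824,.0883,-.03)"
```

```text
clock: 32.48
ee_pos: [0.5424, 0.0836, 0.0943]
contact_force: [0.2, 0.7, -4.1]
clock: 32.72
ee_pos: [0.5419, 0.0836, 0.0938]
contact_force: [-0.8, 0.3, -3.8]
t 32.73 grasp [0.5419 0.0836 0.0908] yaw -0.030 -> shift [0.0011 0.0011 0.0025] turn -0.000 w 0.0614 f 28.0 F [-0.8  0.3 -3.8]
```

In the tool's units: 0.002 m is 0.0027, 0.001 m is 0.0013.

```bash
echo '[{"finger_gap": 0.05, "sx": 0.0013, "sy": 0.0013, "sz": 0.0013}, {"finger_gap": 0.05, "sx": 0.0013, "sy": 0.0013, "sz": 0.0027}, {"finger_gap": 0.05, "sx": 0.0013, "sy": 0.0013, "sz": 0.0027}]' > path.dat && python3 nudge.py path.dat|grep -E 'ee_pos|contact'
for i in 1 2; do echo '[{"finger_gap": 0.05, "sz": 0.0013}, {"finger_gap": 0.05, "sz": 0.0013}]' > path.dat && python3 nudge.py path.dat|grep -E 'ee_pos|contact'; done
```

```text
ee_pos: [0.5427, 0.0825, 0.0914]
contact_force: [-0.5, 0.4, -3.2]
ee_pos: [0.5429, 0.0826, 0.0913]
contact_force: [-2.6, -0.1, 4.9]
ee_pos: [0.5429, 0.0826, 0.0912]
contact_force: [-5.2, -0.8, 13.0]
```

In the tool's units: -0.15 m is -0.2, -0.11 m is -0.1467.

```bash
echo '[{"finger_gap": 0.075, "sz": -0.0013}, {"finger_gap": 0.082, "sz": -0.0013}, {"finger_gap": 0.082, "sz": -0.0013}, {"finger_gap": 0.082, "sz": -0.0667}, {"finger_gap": 0.082, "sz": -0.1467}, {"finger_gap": 0.082, "sz": -0.2}, {"finger_gap": 0.082, "sz": -0.2}]' > path.dat && python3 nudge.py path.dat|grep -E 'clock|contact'
python3 -c "
from h import *
go(.5075,-.3295,.23,.077)"
```

```text
clock: 34.48
contact_force: [-0.5, 0.5, 0.5]
t 34.48 grasp [0.5448 0.0829 0.24  ] yaw -0.030 -> shift [-0.0248  0.4134  0.0094] turn -0.107 w 0.0823 f 0.0 F [-0.5  0.5  0.5]
```

In the tool's units: 0.4135 m is 0.5513, 0.405 m is 0.54, -0.107 rad is -0.0681.

```bash
echo '[{"finger_gap": 0.086, "sx": -0.004, "sy": 0.0733, "yaw": -0.0318}, {"finger_gap": 0.086, "sx": -0.008, "sy": 0.1533, "yaw": -0.0681}, {"finger_gap": 0.086, "sx": -0.012, "sy": 0.2333, "yaw": -0.0681}, {"finger_gap": 0.086, "sx": -0.0173, "sy": 0.3133, "yaw": -0.0681}, {"finger_gap": 0.086, "sx": -0.0227, "sy": 0.3933, "yaw": -0.0681}, {"finger_gap": 0.086, "sx": -0.028, "sy": 0.4733, "sz": 0.0067, "yaw": -0.0681}, {"finger_gap": 0.086, "sx": -0.0333, "sy": 0.54, "sz": 0.012, "yaw": -0.0681}, {"finger_gap": 0.086, "sx": -0.0333, "sy": 0.5513, "sz": 0.012, "yaw": -0.0681}]' > path.dat && python3 nudge.py path.dat |grep -E 'clock'
echo '[{"finger_gap": 0.086}, {"finger_gap": 0.086}, {"finger_gap": 0.086}]' > path.dat && python3 nudge.py path.dat|grep -E 'clock'
python3 -c "
from h import *
go(.5075,-.3295,.0827,.077)"
```

```text
clock: 35.48
clock: 35.85
t 35.85 grasp [ 0.5059 -0.3284  0.2277] yaw 0.079 -> shift [0.0014 0.0013 0.145 ] turn 0.002 w 0.0861 f 0.0 F [-0.3  0.6 -1.3]
```

Units first: shifts go in shares of 0.75 m and turns go in shares of pi/2 rad. So 0.145 m is 0.1933, 0.135 m is 0.18.

```bash
echo '[{"finger_gap": 0.086, "sx": 0.0013, "sz": 0.0667}, {"finger_gap": 0.086, "sx": 0.0013, "sz": 0.1333}, {"finger_gap": 0.086, "sx": 0.0013, "sz": 0.18}, {"finger_gap": 0.086, "sx": 0.0013, "sz": 0.1933}, {"finger_gap": 0.086, "sx": 0.0013, "sz": 0.1933}, {"finger_gap": 0.086, "sx": 0.0013, "sz": 0.1933}, {"finger_gap": 0.05, "sx": 0.0013, "sz": 0.1933}, {"finger_gap": 0.05, "sx": 0.0013, "sz": 0.1933}]' > path.dat && python3 nudge.py path.dat 25 | grep -E 'clock|force|ee_pos'
echo '[{"finger_gap": 0.05}, {"finger_gap": 0.05}, {"finger_gap": 0.05}]' > path.dat && python3 nudge.py path.dat|grep -E 'clock|force|ee_pos|width'
echo '[{"finger_gap": 0.05, "sz": -0.04}, {"finger_gap": 0.05, "sz": -0.1067}, {"finger_gap": 0.05, "sz": -0.1733}, {"finger_gap": 0.05, "sz": -0.1733}]' > path.dat && python3 nudge.py path.dat | grep -E 'clock|force|width'
python3 - <<'E'
from h import *
go(.4523,-.0051,.15,-.03)
E
```

```text
clock: 36.85
ee_pos: [0.5067, -0.3303, 0.0865]
contact_force: [0.1, -0.4, 0.4]
gripper_force: 0.0
clock: 37.22
ee_pos: [0.5065, -0.3301, 0.086]
contact_force: [-0.8, 0.1, 4.5]
gripper_width: 0.0596
gripper_force: 25.0
clock: 37.72
contact_force: [-0.4, 0.2, -2.3]
gripper_width: 0.0595
gripper_force: 25.0
t 37.73 grasp [ 0.5083 -0.3311  0.2164] yaw 0.077 -> shift [-0.0313 -0.3296  0.0647] turn 0.107 w 0.0595 f 25.0 F [-0.4  0.2 -2.3]
```

In the tool's units: -0.329 m is -0.4387, -0.008 m is -0.0107, 0.107 rad is 0.0681.

```bash
echo '[{"finger_gap": 0.05, "sx": -0.0053, "sy": -0.0733, "yaw": 0.0318}, {"finger_gap": 0.05, "sx": -0.0107, "sy": -0.1533, "yaw": 0.0681}, {"finger_gap": 0.05, "sx": -0.016, "sy": -0.2333, "yaw": 0.0681}, {"finger_gap": 0.05, "sx": -0.024, "sy": -0.3133, "sz": 0.02, "yaw": 0.0681}, {"finger_gap": 0.05, "sx": -0.0333, "sy": -0.38, "sz": 0.0467, "yaw": 0.0681}, {"finger_gap": 0.05, "sx": -0.0413, "sy": -0.4267, "sz": 0.0733, "yaw": 0.0681}, {"finger_gap": 0.05, "sx": -0.0413, "sy": -0.4387, "sz": 0.0867, "yaw": 0.0681}, {"finger_gap": 0.05, "sx": -0.0413, "sy": -0.4387, "sz": 0.0867, "yaw": 0.0681}]' > path.dat && python3 nudge.py path.dat |grep -E 'clock|force'
echo '[{"finger_gap": 0.05}, {"finger_gap": 0.05}, {"finger_gap": 0.05}]' > path.dat && python3 nudge.py path.dat|grep -E 'clock|force'
python3 - <<'E'
from h import *
go(.4523,-.0051,.087,-.03)
E
```

```text
clock: 38.72
contact_force: [-0.6, -0.0, -1.9]
gripper_force: 25.0
clock: 39.1
contact_force: [-0.2, -0.4, -2.6]
gripper_force: 25.0
t 39.10 grasp [ 0.4505 -0.005   0.1479] yaw -0.032 -> shift [0.0017 0.     0.0609] turn -0.002 w 0.0596 f 25.0 F [-0.2 -0.4 -2.6]
```

In the tool's units: 0.058 m is 0.0773, 0.056 m is 0.0747.

```bash
echo '[{"finger_gap": 0.05, "sx": 0.0027, "sy": 0.0013, "sz": 0.04}, {"finger_gap": 0.05, "sx": 0.0027, "sy": 0.0013, "sz": 0.0667}, {"finger_gap": 0.05, "sx": 0.0027, "sy": 0.0013, "sz": 0.0747}, {"finger_gap": 0.05, "sx": 0.0027, "sy": 0.0013, "sz": 0.0773}, {"finger_gap": 0.05, "sx": 0.0027, "sy": 0.0013, "sz": 0.0773}, {"finger_gap": 0.05, "sx": 0.0027, "sy": 0.0013, "sz": 0.0773}, {"finger_gap": 0.05, "sx": 0.0027, "sy": 0.0013, "sz": 0.0773}]' > path.dat && python3 nudge.py path.dat|grep -E 'clock|ee_pos|contact'
python3 -c "
from h import *
go(.4523,-.0051,.087,-.03)"
```

```text
clock: 39.98
ee_pos: [0.4524, -0.0054, 0.093]
contact_force: [0.4, -0.5, -2.3]
t 39.98 grasp [ 0.4524 -0.0054  0.09  ] yaw -0.030 -> shift [-0.0001 -0.0003  0.003 ] turn -0.000 w 0.0599 f 25.0 F [ 0.4 -0.5 -2.3]
```

In the tool's units: 0.002 m is 0.0027, 0.001 m is 0.0013.

```bash
echo '[{"finger_gap": 0.05, "sz": 0.0013}, {"finger_gap": 0.05, "sz": 0.0027}, {"finger_gap": 0.05, "sz": 0.0027}]' > path.dat && python3 nudge.py path.dat|grep -E 'ee_pos|contact'
for i in 1 2; do echo '[{"finger_gap": 0.05, "sz": 0.0013}, {"finger_gap": 0.05, "sz": 0.0013}]' > path.dat && python3 nudge.py path.dat|grep -E 'ee_pos|contact'; done
```

```text
ee_pos: [0.452, -0.0054, 0.0904]
contact_force: [0.0, 1.0, -1.9]
ee_pos: [0.4522, -0.0053, 0.09]
contact_force: [-1.4, -0.5, 5.1]
ee_pos: [0.4523, -0.0053, 0.0899]
contact_force: [-4.7, 0.3, 17.4]
```

Tin down. Releasing, then the mug.

In the tool's units: -0.15 m is -0.2, -0.11 m is -0.1467.

```bash
echo '[{"finger_gap": 0.075, "sz": -0.0013}, {"finger_gap": 0.082, "sz": -0.0013}, {"finger_gap": 0.082, "sz": -0.0013}, {"finger_gap": 0.082, "sz": -0.0667}, {"finger_gap": 0.082, "sz": -0.1467}, {"finger_gap": 0.082, "sz": -0.2}, {"finger_gap": 0.082, "sz": -0.2}]' > path.dat && python3 nudge.py path.dat|grep -E 'clock|contact'
python3 -c "
from h import *
go(.412,-.334,.22,.077)"
```

```text
clock: 41.72
contact_force: [-0.2, -0.3, -0.3]
t 41.73 grasp [ 0.4541 -0.0054  0.2384] yaw -0.031 -> shift [-0.0321  0.3297  0.0183] turn -0.108 w 0.0816 f 0.0 F [-0.2 -0.3 -0.3]
```

In the tool's units: 0.33 m is 0.44, 0.32 m is 0.4267, -0.108 rad is -0.0688.

```bash
echo '[{"finger_gap": 0.088, "sx": -0.0053, "sy": 0.0733, "yaw": -0.0318}, {"finger_gap": 0.088, "sx": -0.0107, "sy": 0.1533, "yaw": -0.0688}, {"finger_gap": 0.088, "sx": -0.016, "sy": 0.2333, "yaw": -0.0688}, {"finger_gap": 0.088, "sx": -0.024, "sy": 0.3133, "yaw": -0.0688}, {"finger_gap": 0.088, "sx": -0.0333, "sy": 0.38, "sz": 0.0133, "yaw": -0.0688}, {"finger_gap": 0.088, "sx": -0.0427, "sy": 0.4267, "sz": 0.024, "yaw": -0.0688}, {"finger_gap": 0.088, "sx": -0.0427, "sy": 0.44, "sz": 0.024, "yaw": -0.0688}, {"finger_gap": 0.088, "sx": -0.0427, "sy": 0.44, "sz": 0.024, "yaw": -0.0688}]' > path.dat && python3 nudge.py path.dat |grep -E 'clock'
echo '[{"finger_gap": 0.088}, {"finger_gap": 0.088}, {"finger_gap": 0.088}]' > path.dat && python3 nudge.py path.dat|grep -E 'clock'
python3 - <<'E'
from h import *
go(.412,-.3345,.0827,.077)
s=probe_bus.sense();c=camrig.read_camera('wrist')
cv2.imwrite('pics/w3.png',c['image'][:,:,::-1])
E
```

```text
clock: 42.72
clock: 43.1
t 43.10 grasp [ 0.4106 -0.3335  0.2179] yaw 0.079 -> shift [0.0013 0.001  0.1352] turn 0.002 w 0.0877 f 0.0 F [ 0.2  0.2 -0.2]
```

View pics/w3.png

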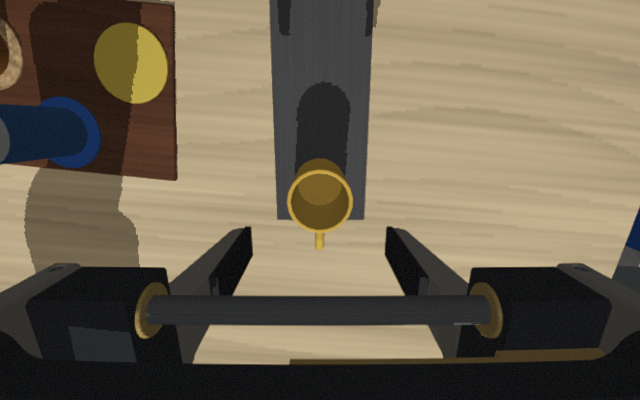

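The mug rim is centred at (319,202) and its handle points straight down the tool's x axis, as at the first grasp. Gripping it.

In the tool's units: 0.135 m is 0.18, 0.125 m is 0.1667.

```bash
echo '[{"finger_gap": 0.088, "sx": 0.0013, "sz": 0.0667}, {"finger_gap": 0.088, "sx": 0.0013, "sz": 0.1333}, {"finger_gap": 0.088, "sx": 0.0013, "sz": 0.1667}, {"finger_gap": 0.088, "sx": 0.0013, "sz": 0.18}, {"finger_gap": 0.088, "sx": 0.0013, "sz": 0.18}, {"finger_gap": 0.088, "sx": 0.0013, "sz": 0.18}, {"finger_gap": 0.05, "sx": 0.0013, "sz": 0.18}, {"finger_gap": 0.05, "sx": 0.0013, "sz": 0.18}]' > path.dat && python3 nudge.py path.dat 25 | grep -E 'clock|force|ee_pos'
echo '[{"finger_gap": 0.05}, {"finger_gap": 0.05}, {"finger_gap": 0.05}]' > path.dat && python3 nudge.py path.dat|grep -E 'clock|force|ee_pos|width'
echo '[{"finger_gap": 0.05, "sz": -0.04}, {"finger_gap": 0.05, "sz": -0.1067}, {"finger_gap": 0.05, "sz": -0.1733}, {"finger_gap": 0.05, "sz": -0.1733}]' > path.dat && python3 nudge.py path.dat | grep -E 'clock|force|width'
python3 - <<'E'
from h import *
go(.5388,-.0976,.15,-.1)
E
```

```text
clock: 44.15
ee_pos: [0.4115, -0.3344, 0.0863]
contact_force: [-0.2, 0.4, -0.1]
gripper_force: 0.0
clock: 44.52
ee_pos: [0.4114, -0.3344, 0.086]
contact_force: [-0.7, -0.1, 6.0]
gripper_width: 0.0644
gripper_force: 25.0
clock: 45.02
contact_force: [-0.4, 0.1, -2.3]
gripper_width: 0.0641
gripper_force: 25.0
t 45.02 grasp [ 0.4129 -0.3354  0.2159] yaw 0.078 -> shift [ 0.1437 -0.2276  0.0655] turn 0.178 w 0.0641 f 25.0 F [-0.4  0.1 -2.3]
```

In the tool's units: -0.2276 m is -0.3035, 0.03 m is 0.04, 0.178 rad is 0.1133.

```bash
echo '[{"finger_gap": 0.05, "sx": 0.04, "sy": -0.064, "yaw": 0.0382}, {"finger_gap": 0.05, "sx": 0.08, "sy": -0.1267, "yaw": 0.0764}, {"finger_gap": 0.05, "sx": 0.12, "sy": -0.1867, "yaw": 0.1133}, {"finger_gap": 0.05, "sx": 0.1533, "sy": -0.24, "sz": 0.02, "yaw": 0.1133}, {"finger_gap": 0.05, "sx": 0.18, "sy": -0.28, "sz": 0.0467, "yaw": 0.1133}, {"finger_gap": 0.05, "sx": 0.192, "sy": -0.3, "sz": 0.0733, "yaw": 0.1133}, {"finger_gap": 0.05, "sx": 0.192, "sy": -0.3035, "sz": 0.0867, "yaw": 0.1133}, {"finger_gap": 0.05, "sx": 0.192, "sy": -0.3035, "sz": 0.0867, "yaw": 0.1133}]' > path.dat && python3 nudge.py path.dat |grep -E 'clock|force'
echo '[{"finger_gap": 0.05}, {"finger_gap": 0.05}, {"finger_gap": 0.05}]' > path.dat && python3 nudge.py path.dat|grep -E 'clock|force'
python3 - <<'E'
from h import *
go(.5388,-.0976,.087,-.1)
E
```

```text
clock: 46.02
contact_force: [1.0, 0.4, -1.6]
gripper_force: 25.0
clock: 46.4
contact_force: [-0.4, -0.7, -2.1]
gripper_force: 25.0
t 46.40 grasp [ 0.5372 -0.0966  0.1482] yaw -0.101 -> shift [0.0016 0.0008 0.0612] turn -0.001 w 0.0641 f 25.0 F [-0.4 -0.7 -2.1]
```

In the tool's units: 0.058 m is 0.0773, 0.056 m is 0.0747.

```bash
echo '[{"finger_gap": 0.05, "sx": 0.0013, "sy": 0.0013, "sz": 0.04}, {"finger_gap": 0.05, "sx": 0.0013, "sy": 0.0013, "sz": 0.0667}, {"finger_gap": 0.05, "sx": 0.0013, "sy": 0.0013, "sz": 0.0747}, {"finger_gap": 0.05, "sx": 0.0013, "sy": 0.0013, "sz": 0.0773}, {"finger_gap": 0.05, "sx": 0.0013, "sy": 0.0013, "sz": 0.0773}, {"finger_gap": 0.05, "sx": 0.0013, "sy": 0.0013, "sz": 0.0773}, {"finger_gap": 0.05, "sx": 0.0013, "sy": 0.0013, "sz": 0.0773}]' > path.dat && python3 nudge.py path.dat|grep -E 'clock|ee_pos|contact'
python3 -c "
from h import *
go(.5385,-.0976,.087,-.1)"
```

```text
clock: 47.28
ee_pos: [0.5382, -0.0972, 0.093]
contact_force: [-0.4, -0.3, -1.8]
t 47.27 grasp [ 0.5382 -0.0972  0.09  ] yaw -0.100 -> shift [0.0003 0.0003 0.003 ] turn -0.000 w 0.0641 f 25.0 F [-0.4 -0.3 -1.8]
```

In the tool's units: 0.002 m is 0.0027, 0.001 m is 0.0013.

```bash
echo '[{"finger_gap": 0.05, "sz": 0.0013}, {"finger_gap": 0.05, "sz": 0.0027}, {"finger_gap": 0.05, "sz": 0.0027}]' > path.dat && python3 nudge.py path.dat|grep -E 'ee_pos|contact'
for i in 1 2; do echo '[{"finger_gap": 0.05, "sz": 0.0013}, {"finger_gap": 0.05, "sz": 0.0013}]' > path.dat && python3 nudge.py path.dat|grep -E 'ee_pos|contact'; done
```

```text
ee_pos: [0.5378, -0.0972, 0.0904]
contact_force: [-0.5, 0.7, -1.5]
ee_pos: [0.538, -0.0972, 0.09]
contact_force: [-2.1, 0.6, 3.5]
ee_pos: [0.5381, -0.0971, 0.09]
contact_force: [-4.6, 0.4, 13.8]
```

Release, rise, and move aside to look.

In the tool's units: -0.15 m is -0.2, -0.11 m is -0.1467.

```bash
echo '[{"finger_gap": 0.078, "sz": -0.0013}, {"finger_gap": 0.084, "sz": -0.0013}, {"finger_gap": 0.084, "sz": -0.0013}, {"finger_gap": 0.084, "sz": -0.0667}, {"finger_gap": 0.084, "sz": -0.1467}, {"finger_gap": 0.084, "sz": -0.2}, {"finger_gap": 0.084, "sz": -0.2}]' > path.dat && python3 nudge.py path.dat|grep -E 'clock|contact'
echo '[{"finger_gap": 0.084, "sx": -0.0267, "sy": 0.0667}, {"finger_gap": 0.084, "sx": -0.0533, "sy": 0.1467}, {"finger_gap": 0.084, "sx": -0.0667, "sy": 0.2267}, {"finger_gap": 0.084, "sx": -0.08, "sy": 0.3067}, {"finger_gap": 0.084, "sx": -0.0933, "sy": 0.3733}, {"finger_gap": 0.084, "sx": -0.0933, "sy": 0.4}, {"finger_gap": 0.084, "sx": -0.0933, "sy": 0.4}]' > path.dat && python3 nudge.py path.dat|grep -E 'clock|contact'
python3 - <<'E'
from h import *
c=camrig.read_camera('top');s=camrig.read_camera('scene')
cv2.imwrite('pics/top3.png',c['image'][185:305,250:400,::-1].repeat(5,0).repeat(5,1))
cv2.imwrite('pics/sc3.png',s['image'][:,:,::-1])
for n,k,lo,hi,b,z in [('jar',c,(0,0,110),(180,60,255),(255,200,302,248),.137),('tin',c,(0,0,110),(180,60,255),(300,250,347,294),.132),
 ('jar s',s,(0,0,100),(180,60,255),(335,145,385,182),.137),('tin s',s,(0,0,100),(180,60,255),(325,125,368,150),.132),('mug+coaster',c,(17,150,45),(35,255,255),(340,195,395,246),.107),
 ('ball band',c,(100,0,25),(179,70,110),(150,215,198,262),.032)]:
    r=blob(k,lo,hi,b,z);print(n,r['ell'],r['axes'],r['px'])
E
```

```text
clock: 49.02
contact_force: [-0.1, -0.0, -0.1]
clock: 49.9
contact_force: [0.2, -0.2, 0.2]
jar [541.6  82.4] [53.9 54.4] (262, 210, 30, 30)
tin [4.53e+02 4.00e-01] [43.1 58.9] (308, 258, 25, 31)
jar s [543.1  83. ] [53.9 56.4] (349, 153, 30, 14)
tin s [454.3  -0. ] [46.3 58. ] (335, 131, 26, 11)
mug+coaster [536.3 -88.2] [70.8 83.6] (346, 210, 43, 36)
ball band [520.6 329.2] [37.9 45.7] (156, 228, 23, 20)
```

View pics/top3.png

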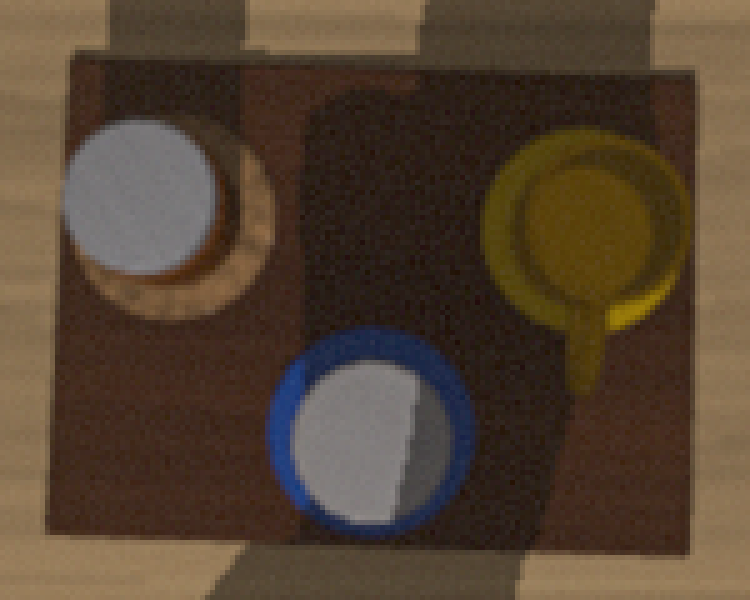

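View pics/sc3.png

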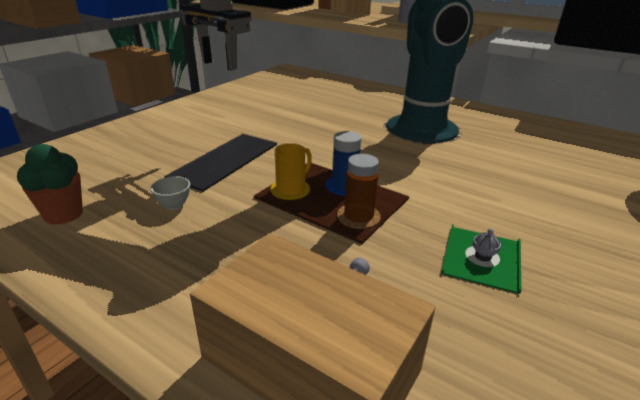

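Everything is upright. The jar, tin and mug each stand within about 1 mm of their coaster's centre by my measurement: the lids are at crop (140,197) and (371,443), and the mug is around (608,217). The ball is on the disc at (520.6,329.2) mm against the disc's (520,329) mm. The bowl has not moved.

```bash
python3 -c "
from plant import ctrl, camrig, probe_bus, job
print(job.close_job())"
```

```text
the job is handed in; nothing more can be done
None
```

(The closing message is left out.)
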